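# Seat the ring burr of a coffee grinder on its key

### The arm

A 6-joint arm with a two-finger parallel gripper is mounted at the origin on the work surface. World frame = base frame: x ahead of the robot, y to its left, z up, the work surface at z = 0. Lengths are in m, angles in rad, forces in N, time in s.
With the tool pointing down it reaches from about 0.325 to 0.85 m from the base axis. Payload 15.5 kg.
Tool frame: the origin (TCP) lies at the very end of the fingers, on their centre line; the grasp point (between the pads) lies 19 mm behind it; y points along the fingers, x is the direction in which the jaws open and shut, and the axes are right-handed (so a half turn about y gives the same grasp; the last joint's range is limited). The gripper opens to 91 mm and grips with 3 to 60 N. Pads are 32 mm wide; open, the fingers measure 118 mm over their backs; the gripper's body (76 mm by 178 mm) begins 60 mm behind the grasp point.
Start: joints at [-1.429, 0.494, 1.345, -0, 1.302, -0.096], TCP at [0.147, -0.607, 0.214] pointing down, gripper open.
Joint ranges: [-2.91, 2.91], [-0.82, 2.16], [0.22, 2.67], [-1.22, 4.37], [0.12, 2.79], [-3.08, 3.08]. Speed limits (rad/s): [1.89, 1.89, 2.57, 3.01, 3.01, 3.01].

### API

Orientations are given as a unit quaternion [w, x, y, z].
In Python, from cell import observe, eyes, close_job gives the robot as it stands.
- The arm moves only by the tool arm_command, never from a script. Its argument "plan" is a list of rows, each a list of 7 numbers: the turn, a rotation vector about the tool's x, y, z in rad, then the shift along the tool's x, y, z in m, then the finger opening in m, from 0 to 0.0912. A call has 1 to 12 rows; each row is the pose to reach, as a shift and turn from the pose commanded when the call began, along the tool's axes at that moment; what a row does not reach only later rows make up. A row lasts 1/8 s, in which the tool goes at most 62.5 mm and 10.7 degrees, less where a joint would pass 70% of its speed; a pose out of reach is approached as far as the arm can. A call with a gripper value outside its range is refused whole. The fingers move at their own pace and stop on an object; "grip_force" is the grip in N (left out, the last holds). Time passes only in rows, so rows that repeat a pose let the fingers close. It gives the time, the measured TCP pose, the force and the opening at its end, in the units of the state.
- observe(): the state, without advancing time (a new reading comes with each control period).
- eyes.snapshot(name): name is "scene" or "top"; returns a dict with "img" (400x640x3 uint8, blue, green, red), "fx", "fy", "cx", "cy" (pixels), "pose" (4x4, takes a point from camera to world coordinates). Camera axes: x right, y up, looking along -z (the intrinsics and any distortion apply to the point x, -y, -z); pixel columns grow to the right and rows downward; lengths in m; the calibration is good to about 2 mm. A picture is of the moment at which its call begins. There is no depth.
- close_job(): hands the job in, once; it reports no verdict.
The state is a dict: "time": time; "q": joint angles; "joint_vel": joint speeds; "tau": joint torques, N m; "tcp_pos": TCP position; "tcp_rot": TCP orientation; "wrist_force": force on the tool from outside, world axes, zero at the start; "moment": the same for the moment, N m; "grip_width": opening from 0.0 (shut) to 1.0 (fully open).
Only numpy, scipy, OpenCV 4.12 (cv2) and the standard library are available. Lean on these libraries where they do the work, as an engineer would, in place of code of your own. Each camera call takes 0.05 s, during which the arm holds its last target. There are 200 camera calls.

### The job

The coffee grinder on the counter has been brushed out and its steel ring burr stands in the open throat, but turned away from its key, so it sits too high. With a fingertip against one of the burr's two upright tabs, push the burr round until the notch in its rim lines up with the steel key in the collar, then press down on the flat of the ring with the fingertip until the burr is fully home. Do not pinch or lift the burr by its tabs, and leave everything else on the counter where it stands.

Things in the scene. Friction and masses are not known exactly. Their poses are not given: they have to be found in the camera images.
- grinder: coffee grinder, hopper off, fixed to the counter: black body 130 mm wide (y) by 165 mm deep (x), clear grounds bin at its front (-x). Origin on the counter straight below the burr's axis. On top a round black collar, 124 mm outside, 92 mm inside, top face 200 mm above the counter; inside it sit the ring burr and, in the middle, the small cone burr (4 mm below the collar's top).
- ring_burr: flat steel ring in the collar: 84 mm outside, 44 mm hole, 8 mm thick, 0.2 to 0.3 kg. Origin on its axis at its underside; x points to its notch, z up. It only turns about z and slides along z (skirt in a close bore, cannot tilt). Turning takes about 1.5 N at a tab; it stays where left. Home, its top face is 202 mm above the counter, 2 mm above the collar.
- notch (a point): middle of the mouth of the ring's only notch, on the rim (42 mm from the axis) at the level of the ring's top face. The notch goes right through the ring, is 14 mm wide with parallel sides and 9 mm deep towards the centre. With the notch over the key (within about 3 mm sideways, a little more under pressure as the key is rounded) the ring can go down.
- key_top (a point): crest of the steel key, 42 mm from the ring's axis. The key is fixed in the grinder's collar: a bar 8 mm wide with a half-round top, lying radially across the collar's inner edge on the grinder's +x side, from 36 to 56 mm from the axis, its crest 1.5 mm above the collar's top face.
- burr_tabs: the ring's two upright tabs, fixed to it, only to be pushed, not pinched. Same origin and axes as ring_burr.
- tab_a (a point): middle of the top edge of one of the ring's two upright tabs, 32 mm from the axis, 90 degrees counter-clockwise (seen from above) from the notch. Each tab stands 14 mm above the ring's top face, is 6 mm thick in the direction of turning and 16 mm long radially (24 to 40 mm from the axis).
- tab_b (a point): the same for the other tab, 90 degrees clockwise from the notch, opposite tab_a.
- burr_turn (a joint): angle of the ring burr (rad): 0 (or 2 pi) when its notch is at the key, growing counter-clockwise seen from above; starts between 0.8 and 5.5 and may be turned either way without a stop.
- burr_height (a joint): height of the ring burr above its home position (m): 0 fully home, 0.0075 when its flange rests on the key's top, 0.0085 to 0.0095 at the start. A rubber seal grips the skirt: the burr stays at any height, does not drop by itself, and goes down under a push of about 3 to 6 N anywhere on its flange.
- hopper: the grinder's clear bean hopper, loose on the counter beside it, 124 mm across, 115 mm high; leave alone. Origin at the centre of its underside, as for the following things.
- dosing_cup: steel dosing cup beside the grinder, 58 mm across, 62 mm high; leave alone
- tamper: steel tamper standing beside the grinder, 58 mm across, 86 mm high; leave alone
- brush: cleaning brush with a wooden handle lying in front of the grinder, 160 mm long, 42 mm wide, 20 mm high; leave alone
- mug: white mug farther off to one side, 82 mm across, 95 mm high; leave alone
- jar: glass jar with a lid, farther off to the other side, 76 mm across, 100 mm high; leave alone

How it is judged:
At the end, for the whole second after the job is handed in: the ring burr is fully home (at most 1.5 mm above its seat) with its notch over the key (within 5 mm) and at rest (value of joint burr_height below 0.0015 m and horizontal distance between notch and key_top below 0.005 m and velocity of joint burr_turn between -0.05 and 0.05 rad/s); the robot touches nothing.
It fails at once if the ring burr was lifted (more than 4 mm above where it stood) (value of joint burr_height above 0.0135 m).
It fails at once if the ring burr was pinched by its tabs, or they were forced hard (more than 28 N) (contact force between the fingers and burr_tabs above 28 N).
It fails at once if another thing on the counter was displaced by more than 20 mm (distance of any of hopper, dosing_cup, tamper, brush, mug, jar from where it was at the start of the episode above 0.02 m).
It also fails if it takes over 72 s, if anything falls off the work surface, if the arm or the gripper's body presses on something with over 40 N, if the wrist force passes 120 N, or if a joint passes its speed limit or range.

## Working session

There is one attempt and no reset: what is moved stays moved. The work goes in short steps, Python scripts to look and compute and a tool call to move; the robot and the scene stay as the last step left them, time stands still between calls to the robot, and variables do not carry over. Pictures are saved under pics/ and viewed, about 8 in all and at most 12, crops included, and the job is handed in when it is done.

Besides the shell and the picture viewer there is one more tool, called after ">>>" by a JSON object that holds its "fn" and its "kwargs", one argument or row to a line. arm_command: Moves the arm, as the interface text tells. Its arguments: {"type":"object","properties":{"plan":{"type":"array"},"grip_force":{"type":"number"}},"required":["plan"]}

```bash
mkdir -p pics; python3 - <<'E'
from cell import observe, eyes
import cv2, numpy as np
s=observe(); print({k:np.round(v,3).tolist() for k,v in s.items()})
for n in("scene","top"):
    r=eyes.snapshot(n); cv2.imwrite(f"pics/{n}0.png",r["img"]); print(n,r["fx"],r["fy"],r["cx"],r["cy"],np.round(r["pose"],4).tolist(),[k for k in r])
E
```

```text
{'time': 0.0, 'q': [-1.429, 0.494, 1.346, 0.0, 1.302, -0.095], 'joint_vel': [0.001, 0.001, -0.002, -0.002, 0.0, -0.001], 'tau': [0.002, -87.883, -38.187, 0.071, 0.053, -0.0], 'tcp_pos': [0.147, -0.607, 0.213], 'tcp_rot': [0.556, -0.555, 0.437, -0.437], 'wrist_force': [-1.197, 0.943, -0.208], 'moment': [-0.038, 0.03, -0.052], 'grip_width': 1.001}
scene 451.3801522892565 451.3801522892565 319.2672573054954 204.98570003691609 [[0.7136, -0.587, 0.3824, 1.1314], [0.7005, 0.6032, -0.3813, -0.5655], [-0.0068, 0.54, 0.8417, 1.3822], [0.0, 0.0, 0.0, 1.0]] ['img', 'fx', 'fy', 'cx', 'cy', 'pose']
top 396.5689707600895 396.5689707600895 322.4771474290651 198.5661523366519 [[-0.0202, 0.9906, -0.135, 0.3894], [-0.9998, -0.0202, 0.0013, -0.0101], [-0.0014, 0.135, 0.9908, 1.4922], [0.0, 0.0, 0.0, 1.0]] ['img', 'fx', 'fy', 'cx', 'cy', 'pose']
```

View pics/scene0.png

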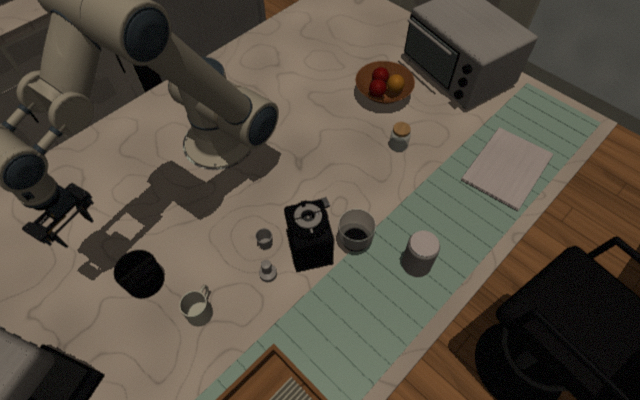

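View pics/top0.png

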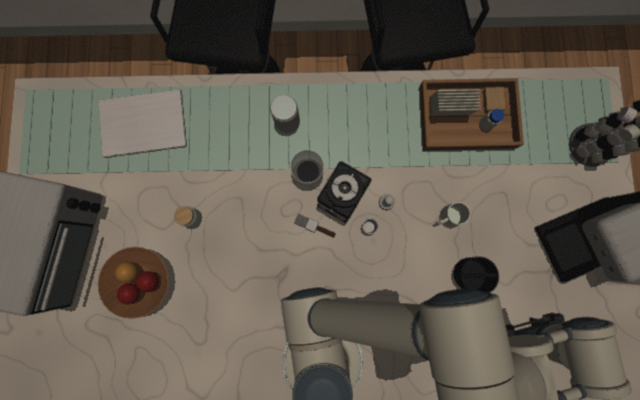

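The scene view has the grinder at about (309,217), with the hopper at (356,230), cup at (264,238) and tamper at (268,270) around it. In the top view the burr is at (344,187). I'll enlarge both.

```bash
python3 - <<'E'
import cv2, numpy as np
a=cv2.imread("pics/top0.png")[152:232,304:394]; b=cv2.imread("pics/scene0.png")[185:275,270:360]
f=lambda i:cv2.convertScaleAbs(cv2.resize(i,(400,400*i.shape[0]//i.shape[1]),interpolation=cv2.INTER_CUBIC),alpha=1.5)
a,b=f(a),f(b); h=max(a.shape[0],b.shape[0])
p=lambda i:cv2.copyMakeBorder(i,0,h-i.shape[0],0,0,0)
cv2.imwrite("pics/crop0.png",np.hstack([p(a),p(b)]))
E
```

```text
(no output)
```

View pics/crop0.png

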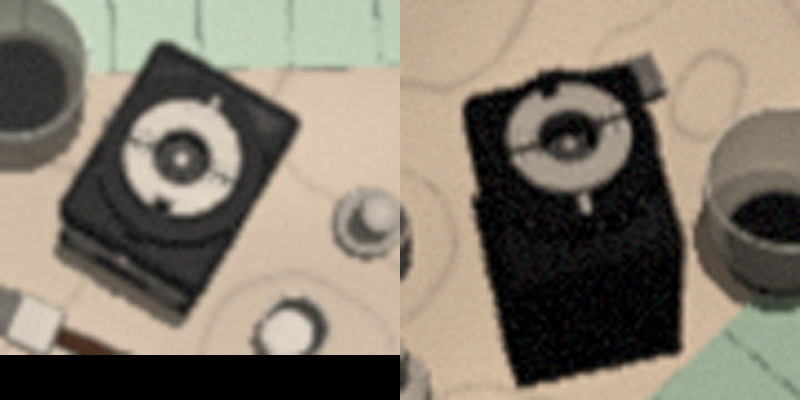

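The enlarged top crop shows the ring centred near crop (182,157), the key at (214,101), the notch at (161,205), and the tabs at about (138,136) and (225,182). So the notch is roughly opposite the key. Next I'll measure it.

```bash
cat > h.py <<'E'
import cv2, numpy as np
from cell import observe, eyes
from scipy.spatial.transform import Rotation as R
def ray(s,uv,z):
    d=np.array([(uv[0]-s["cx"])/s["fx"],-(uv[1]-s["cy"])/s["fy"],-1]); P=s["pose"]
    d=P[:3,:3]@d; o=P[:3,3]; return o+d*(z-o[2])/d[2]
def rect(s,c,z,half=0.09,n=720):
    "view resampled onto the horizontal plane z: row=-x, col=-y (map, centre c)"
    g=np.linspace(half,-half,n); X,Y=np.meshgrid(c[0]+g,c[1]+g,indexing="ij")
    p=np.stack([X,Y,np.full_like(X,z)],-1); P=s["pose"]; q=(p-P[:3,3])@P[:3,:3]
    u=s["cx"]-s["fx"]*q[...,0]/q[...,2]; v=s["cy"]+s["fy"]*q[...,1]/q[...,2]
    return cv2.remap(s["img"],u.astype("f4"),v.astype("f4"),cv2.INTER_CUBIC)
def tool():
    o=observe(); w=o["tcp_rot"]; M=R.from_quat([*w[1:],w[0]]).as_matrix(); return o,M
E
python3 - <<'E'
from h import *
s={n:eyes.snapshot(n) for n in("top","scene")}
out=[]
for n,zuv in (("top",(345,187)),("scene",(309,216))):
    c=ray(s[n],zuv,.211)[:2]
    for _ in range(3):
        im=rect(s[n],c,.211); g=cv2.cvtColor(im,cv2.COLOR_BGR2GRAY)
        Y,X=np.mgrid[:720,:720]; rr=np.hypot(X-360,Y-360)/4000
        m=((g>90)&(rr<.05)).astype("u1")
        m=cv2.morphologyEx(m,cv2.MORPH_OPEN,np.ones((25,25)))
        k=max(cv2.findContours(m,0,2)[0],key=cv2.contourArea); hull=cv2.convexHull(k)
        (x,y),rad=cv2.minEnclosingCircle(hull); e=cv2.fitEllipse(hull)
        c=c+np.array([360-e[0][1],360-e[0][0]])/4000
    print(n,c,"r",rad/4000,np.array(e[1])/8000)
    im=rect(s[n],c,.211); g=cv2.cvtColor(im,cv2.COLOR_BGR2GRAY)
    a=np.radians(np.arange(0,360,2))
    def prof(g,r): return cv2.remap(g,(360-4000*r*np.sin(a)).astype("f4"),(360-4000*r*np.cos(a)).astype("f4"),1).ravel().astype(int)
    gk=cv2.cvtColor(rect(s[n],c,.2015),cv2.COLOR_BGR2GRAY)
    pn=prof(g,.037); pk=prof(gk,.052)
    print("notch dark",[(int(np.degrees(t)),v) for t,v in zip(a,pn) if v<95]); print("key bright",[(int(np.degrees(t)),v) for t,v in zip(a,pk) if v>70])
    out.append(cv2.convertScaleAbs(cv2.resize(im,(400,400)),alpha=1.4))
cv2.imwrite("pics/rect0.png",np.hstack(out))
o,M=tool(); print(M.round(3))
E
```

```text
top [ 0.60132416 -0.08493075] r 0.04455848693847656 [0.04222338 0.04325867]
notch dark [(68, np.int64(91)), (70, np.int64(83)), (72, np.int64(85)), (146, np.int64(85)), (148, np.int64(69)), (150, np.int64(57)), (152, np.int64(49)), (154, np.int64(45)), (156, np.int64(43)), (158, np.int64(45)), (160, np.int64(53)), (162, np.int64(62)), (164, np.int64(73)), (166, np.int64(93)), (239, np.int64(91)), (242, np.int64(91))]
key bright [(326, np.int64(82)), (328, np.int64(95)), (330, np.int64(90))]
scene [ 0.61261019 -0.09197897] r 0.03943549728393555 [0.02543557 0.03680316]
notch dark [(0, np.int64(0)), (2, np.int64(1)), (4, np.int64(4)), (6, np.int64(6)), (8, np.int64(5)), (10, np.int64(2)), (12, np.int64(3)), (14, np.int64(9)), (16, np.int64(13)), (18, np.int64(8)), (20, np.int64(2)), (22, np.int64(1)), (24, np.int64(2)), (26, np.int64(5)), (28, np.int64(7)), (29, np.int64(9)), (32, np.int64(10)), (34, np.int64(13)), (36, np.int64(16)), (38, np.int64(19)), (40, np.int64(21)), (42, np.int64(20)), (44, np.int64(21)), (46, np.int64(26)), (48, np.int64(33)), (50, np.int64(43)), (52, np.int64(
[... 2439 characters left out ...]
(142, np.int64(105)), (144, np.int64(104)), (146, np.int64(101)), (148, np.int64(97)), (150, np.int64(91)), (152, np.int64(85)), (154, np.int64(81)), (156, np.int64(85)), (158, np.int64(90)), (160, np.int64(94)), (162, np.int64(101)), (164, np.int64(104)), (166, np.int64(105)), (168, np.int64(104)), (170, np.int64(102)), (172, np.int64(102)), (174, np.int64(104)), (176, np.int64(105)), (178, np.int64(105)), (180, np.int64(106)), (182, np.int64(107)), (184, np.int64(109)), (186, np.int64(108)), (188, np.int64(106)), (190, np.int64(108)), (192, np.int64(104)), (194, np.int64(96)), (196, np.int64(87)), (198, np.int64(76))]
[[ 0.236 -0.     0.972]
 [-0.972  0.001  0.236]
 [-0.001 -1.     0.   ]]
```

View pics/rect0.png

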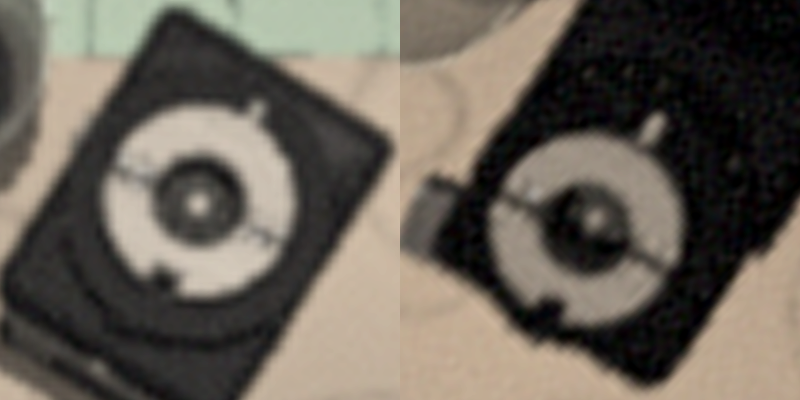

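The ring centre is about (0.6007, -0.0853), agreeing to within 2 mm between the two views. The key is at -32° and the notch at 156°, so the shorter way is about 172° counter-clockwise. tab_a is at about 246°. I'll go up and over with the fingers shut.

>>> {"fn": "arm_command", "kwargs": {
  "plan": [
    [0,0,0,0,-0.06,0,0],
    [0,0,0,0,-0.12,0,0],
    [0,0.658,0,-0.3905,-0.12,0.524,0],
    [0,0.658,0,-0.3905,-0.12,0.524,0],
    [0,0.658,0,-0.3905,-0.12,0.524,0],
    [0,0.658,0,-0.3905,-0.12,0.524,0],
    [0,0.658,0,-0.3905,-0.12,0.524,0],
    [0,0.658,0,-0.3905,-0.12,0.524,0],
    [0,0.658,0,-0.3905,-0.12,0.524,0],
    [0,0.658,0,-0.3905,-0.12,0.524,0],
    [0,0.658,0,-0.3905,-0.12,0.524,0],
    [0,0.658,0,-0.3905,-0.12,0.524,0]
  ],
  "grip_force": 10
}}

```text
time: 1.7
tcp_pos: [0.5417, -0.1314, 0.334]
tcp_rot: [-0.385, 0.385, -0.593, 0.593]
wrist_force: [0.4, -0.5, 0.2]
grip_width: -0.002
```

```bash
cat >> h.py <<'E'
C=np.array([.6007,-.0853])
def go(r,t,th,z):
    "tool move to radial r, tangential t in a frame at angle th (deg), tool x outward"
    o,M=tool(); a=np.radians(th); u=np.array([np.cos(a),np.sin(a)]); v=np.array([-u[1],u[0]])
    p=np.array([*(C+r*u+t*v),z]); psi=np.arctan2(M[1,0],M[0,0]); d=(a-psi+np.pi)%(2*np.pi)-np.pi
    return np.round([-d,*(M.T@(p-np.array(o["tcp_pos"])))],4)
def inring():
    "finger in ring frame: r, t relative to its own yaw, yaw deg"
    o,M=tool(); psi=np.arctan2(M[1,0],M[0,0]); d=np.array(o["tcp_pos"][:2])-C; u=M[:2,0]; v=np.array([-u[1],u[0]])
    return np.round([d@u*1e3,d@v*1e3,np.degrees(psi),o["tcp_pos"][2]*1e3,*o["wrist_force"]],2)
E
python3 -c "
from h import *
print(inring(),go(.032,-.026,246,.33),go(.032,-.026,246,.216))"
```

```text
[ 6.6140e+01 -3.5070e+01 -1.1407e+02  3.3396e+02  4.2000e-01 -5.1000e-01
  1.6000e-01] [-0.0012 -0.0341  0.004   0.0091] [-0.0012 -0.0341  0.118   0.0091]
```

>>> {"fn": "arm_command", "kwargs": {
  "plan": [
    [0,0,0,-0.034,0.004,0.009,0],
    [0,0,0,-0.034,0.06,0.009,0],
    [0,0,0,-0.034,0.1,0.009,0],
    [0,0,0,-0.034,0.118,0.009,0],
    [0,0,0,-0.034,0.118,0.009,0],
    [0,0,0,-0.034,0.118,0.009,0]
  ]
}}

```text
time: 2.45
tcp_pos: [0.5633, -0.106, 0.2169]
tcp_rot: [-0.385, 0.384, -0.593, 0.594]
wrist_force: [-0.0, -0.3, 1.3]
grip_width: 0.006
```

```bash
python3 - <<'E'
from h import *
print(inring())
i=[]
for n in("top","scene"): i.append(cv2.convertScaleAbs(cv2.resize(rect(eyes.snapshot(n),C,.211),(400,400)),alpha=1.5))
cv2.imwrite("pics/r1.png",np.hstack(i))
E
```

```text
[ 3.4200e+01 -2.5730e+01 -1.1408e+02  2.1688e+02 -3.0000e-02 -3.0000e-01
  1.3100e+00]
```

View pics/r1.png

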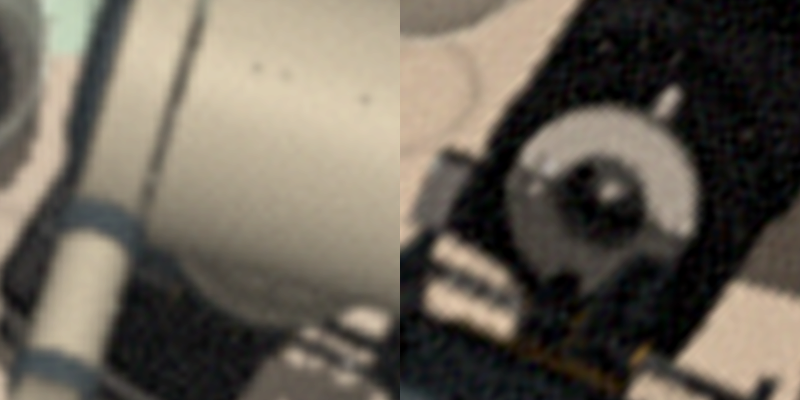

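The top view is hidden by the arm, but the scene view shows the ring, still untouched, with the fingertip just behind tab_a. I'll ease in towards the tab.

>>> {"fn": "arm_command", "kwargs": {
  "plan": [
    [0,0,0,-0.002,0,0.002,0],
    [0,0,0,-0.002,0,0.004,0],
    [0,0,0,-0.002,0,0.006,0],
    [0,0,0,-0.002,0,0.007,0],
    [0,0,0,-0.002,0,0.008,0],
    [0,0,0,-0.002,0,0.008,0]
  ]
}}

```text
time: 3.3
tcp_pos: [0.5709, -0.1073, 0.2159]
tcp_rot: [0.385, -0.385, 0.593, -0.593]
wrist_force: [-1.2, 0.7, 0.7]
grip_width: 0.004
```

```bash
python3 -c "
from h import *
print(inring())"
```

```text
[  32.25  -18.21 -114.08  215.89   -1.21    0.68    0.73]
```

```bash
cat >> h.py <<'E'
def arc(n,step,r=.0322,t=-.0182):
    for k in range(1,n+1):
        f=k*step; c,s=np.cos(f),np.sin(f); print([0,round(-f,3),0,round(r*c-t*s-r,4),0,round(r*s+t*c-t,4),0],end=", ")
E
python3 -c "
from h import *
arc(12,.12)"
```

```text
[0, -0.12, 0, np.float64(0.0019), 0, np.float64(0.004), 0], [0, -0.24, 0, np.float64(0.0034), 0, np.float64(0.0082), 0], [0, -0.36, 0, np.float64(0.0043), 0, np.float64(0.0125), 0], [0, -0.48, 0, np.float64(0.0048), 0, np.float64(0.0169), 0], [0, -0.6, 0, np.float64(0.0047), 0, np.float64(0.0214), 0], [0, -0.72, 0, np.float64(0.004), 0, np.float64(0.0257), 0], [0, -0.84, 0, np.float64(0.0028), 0, np.float64(0.03), 0], [0, -0.96, 0, np.float64(0.0012), 0, np.float64(0.0341), 0], [0, -1.08, 0, np.float64(-0.001), 0, np.float64(0.038), 0], [0, -1.2, 0, np.float64(-0.0036), 0, np.float64(0.0416), 0], [0, -1.32, 0, np.float64(-0.0066), 0, np.float64(0.0449), 0], [0, -1.44, 0, np.float64(-0.01), 0, np.float64(0.0478), 0],
```

>>> {"fn": "arm_command", "kwargs": {
  "plan": [
    [0,-0.12,0,0.0019,0,0.004,0],
    [0,-0.24,0,0.0034,0,0.0082,0],
    [0,-0.36,0,0.0043,0,0.0125,0],
    [0,-0.48,0,0.0048,0,0.0169,0],
    [0,-0.6,0,0.0047,0,0.0214,0],
    [0,-0.72,0,0.004,0,0.0257,0],
    [0,-0.84,0,0.0028,0,0.03,0],
    [0,-0.96,0,0.0012,0,0.0341,0],
    [0,-1.08,0,-0.001,0,0.038,0],
    [0,-1.2,0,-0.0036,0,0.0416,0],
    [0,-1.32,0,-0.0066,0,0.0449,0],
    [0,-1.44,0,-0.01,0,0.0478,0]
  ]
}}

```text
time: 4.8
tcp_pos: [0.6184, -0.1178, 0.2157]
tcp_rot: [-0.681, 0.681, -0.191, 0.191]
wrist_force: [-2.0, -0.5, -0.2]
grip_width: 0.001
```

```bash
python3 -c "
from h import *
print(inring())
cv2.imwrite('pics/r2.png',cv2.convertScaleAbs(cv2.resize(rect(eyes.snapshot('scene'),C,.211),(400,400)),alpha=1.5))
arc(11,.12)"
```

```text
[ 3.204e+01 -1.855e+01 -3.135e+01  2.157e+02 -2.000e+00 -4.700e-01
 -2.000e-01]
[0, -0.12, 0, np.float64(0.0019), 0, np.float64(0.004), 0], [0, -0.24, 0, np.float64(0.0034), 0, np.float64(0.0082), 0], [0, -0.36, 0, np.float64(0.0043), 0, np.float64(0.0125), 0], [0, -0.48, 0, np.float64(0.0048), 0, np.float64(0.0169), 0], [0, -0.6, 0, np.float64(0.0047), 0, np.float64(0.0214), 0], [0, -0.72, 0, np.float64(0.004), 0, np.float64(0.0257), 0], [0, -0.84, 0, np.float64(0.0028), 0, np.float64(0.03), 0], [0, -0.96, 0, np.float64(0.0012), 0, np.float64(0.0341), 0], [0, -1.08, 0, np.float64(-0.001), 0, np.float64(0.038), 0], [0, -1.2, 0, np.float64(-0.0036), 0, np.float64(0.0416), 0], [0, -1.32, 0, np.float64(-0.0066), 0, np.float64(0.0449), 0],
```

View pics/r2.png

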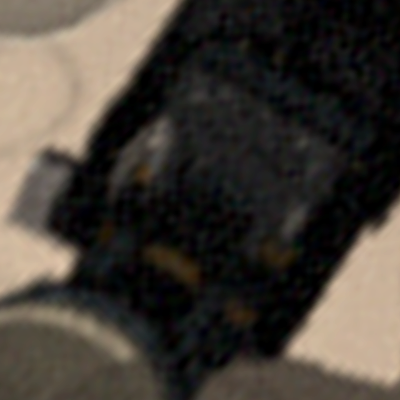

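The gripper hides the ring here; the contact force of about 2 N agrees with pushing. I'll continue another 82°, stopping about 7° short, then back off and look.

>>> {"fn": "arm_command", "kwargs": {
  "plan": [
    [0,-0.12,0,0.0019,0,0.004,0],
    [0,-0.24,0,0.0034,0,0.0082,0],
    [0,-0.36,0,0.0043,0,0.0125,0],
    [0,-0.48,0,0.0048,0,0.0169,0],
    [0,-0.6,0,0.0047,0,0.0214,0],
    [0,-0.72,0,0.004,0,0.0257,0],
    [0,-0.84,0,0.0028,0,0.03,0],
    [0,-0.96,0,0.0012,0,0.0341,0],
    [0,-1.08,0,-0.001,0,0.038,0],
    [0,-1.2,0,-0.0036,0,0.0416,0],
    [0,-1.32,0,-0.0066,0,0.0449,0],
    [0,-1.44,0,-0.01,0,0.0478,0]
  ]
}}

```text
time: 6.35
tcp_pos: [0.6357, -0.0718, 0.216]
tcp_rot: [-0.638, 0.638, 0.305, -0.304]
wrist_force: [2.1, -0.3, -1.5]
grip_width: 0.006
```

```bash
python3 -c "
from h import *
print(inring())
arc(2,.06)"
```

```text
[ 32.49 -18.69  51.04 215.98   2.1   -0.34  -1.46]
[0, -0.06, 0, np.float64(0.001), 0, np.float64(0.002), 0], [0, -0.12, 0, np.float64(0.0019), 0, np.float64(0.004), 0],
```

>>> {"fn": "arm_command", "kwargs": {
  "plan": [
    [0,0,0,0,0,-0.005,0],
    [0,0,0,0,0,-0.01,0],
    [0,0,0,0,-0.06,-0.01,0],
    [0,0,0,-0.234,-0.12,-0.19,0],
    [0,0,0,-0.234,-0.12,-0.19,0],
    [0,0,0,-0.234,-0.12,-0.19,0],
    [0,0,0,-0.234,-0.12,-0.19,0],
    [0,0,0,-0.234,-0.12,-0.19,0],
    [0,0,0,-0.234,-0.12,-0.19,0],
    [0,0,0,-0.234,-0.12,-0.19,0]
  ]
}}

```text
time: 7.6
tcp_pos: [0.6351, -0.3732, 0.3355]
tcp_rot: [0.639, -0.638, -0.303, 0.303]
wrist_force: [0.8, -0.5, -0.4]
grip_width: 0.003
```

```bash
cat >> h.py <<'E'
def look(name):
    i=[]
    for n in("top","scene"):
        s=eyes.snapshot(n); g=cv2.cvtColor(rect(s,C,.211),cv2.COLOR_BGR2GRAY); a=np.radians(np.arange(0,360,2))
        for r,lim in((.038,75),(.04,75)):
            p=cv2.remap(g,(360-4000*r*np.sin(a)).astype("f4"),(360-4000*r*np.cos(a)).astype("f4"),1).ravel()
            print(n,r,[(int(round(np.degrees(t))),int(v)) for t,v in zip(a,p) if v<lim])
        i.append(cv2.convertScaleAbs(cv2.resize(rect(s,C,.211),(400,400)),alpha=1.5))
    cv2.imwrite(f"pics/{name}.png",np.hstack(i))
E
python3 -c "
from h import *
print(inring(),observe()['time']); look('r3')"
```

```text
[-201.46 -208.57   50.81  335.47    0.77   -0.51   -0.41] 7.6
top 0.038 [(318, 62), (320, 58), (322, 65)]
top 0.04 [(316, 66), (318, 52), (320, 50), (322, 62)]
scene 0.038 [(54, 69), (56, 57), (58, 56), (60, 67), (226, 65), (228, 55), (230, 56), (232, 66), (314, 56), (316, 38), (318, 32), (320, 32), (322, 33), (324, 36), (326, 38), (328, 40), (330, 49), (332, 61)]
scene 0.04 [(54, 67), (56, 55), (58, 52), (60, 57), (62, 65), (226, 62), (228, 52), (230, 56), (232, 68), (312, 72), (314, 46), (316, 27), (318, 25), (320, 31), (322, 36), (324, 42), (326, 49), (328, 52), (330, 55), (332, 60), (334, 71)]
```

View pics/r3.png

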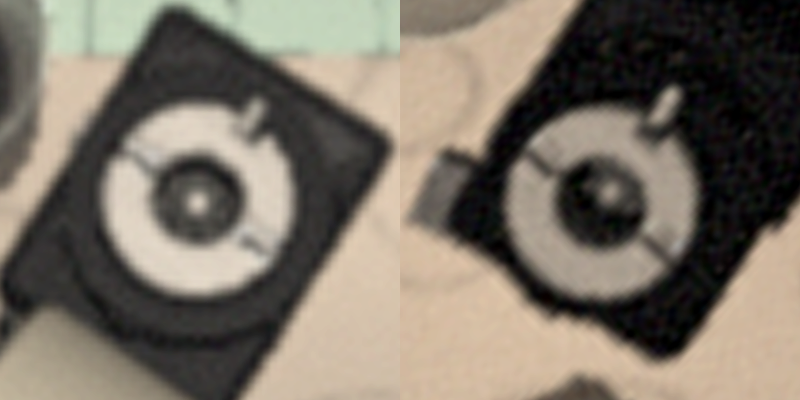

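In both views the key lies inside the notch, towards its counter-clockwise side. The notch is at about 324° and the key at 328°, so it needs about 4° more. I'll return to the tab, push on 4.3°, then back off.

>>> {"fn": "arm_command", "kwargs": {
  "plan": [
    [0,0,0,0.06,0,0.045,0],
    [0,0,0,0.11,0,0.085,0],
    [0,0,0,0.16,0,0.125,0],
    [0,0,0,0.2,0.0,0.155,0],
    [0,0,0,0.234,0.02,0.178,0],
    [0,0,0,0.234,0.06,0.178,0],
    [0,0,0,0.234,0.1,0.178,0],
    [0,0,0,0.234,0.12,0.178,0],
    [0,0,0,0.234,0.12,0.178,0],
    [0,0,0,0.234,0.12,0.184,0],
    [0,0,0,0.234,0.12,0.188,0],
    [0,0,0,0.234,0.12,0.19,0]
  ]
}}

```text
time: 9.2
tcp_pos: [0.6352, -0.0715, 0.2168]
tcp_rot: [-0.638, 0.639, 0.305, -0.304]
wrist_force: [2.0, -1.3, 1.6]
grip_width: 0.005
```

>>> {"fn": "arm_command", "kwargs": {
  "plan": [
    [0,-0.025,0,0.0004,0,0.0008,0],
    [0,-0.05,0,0.0009,0,0.0016,0],
    [0,-0.075,0,0.0013,0,0.0025,0],
    [0,-0.075,0,0.0013,0,0.0025,0],
    [0,-0.075,0,0.0013,0,0.0025,0]
  ]
}}

```text
time: 9.82
tcp_pos: [0.634, -0.0691, 0.2159]
tcp_rot: [0.627, -0.627, -0.328, 0.328]
wrist_force: [2.0, -1.5, 2.1]
grip_width: 0.008
```

```bash
python3 -c "
from h import *
print(inring(),observe()['time'])"
```

```text
[ 32.28 -18.15  55.22 215.89   1.95  -1.5    2.08] 9.825
```

>>> {"fn": "arm_command", "kwargs": {
  "plan": [
    [0,0,0,0,0,-0.008,0],
    [0,0,0,0,-0.03,-0.008,0],
    [0,0,0,0,-0.035,-0.008,0],
    [0,0,0,-0.034,-0.035,0.048,0],
    [0,0,0,-0.034,-0.035,0.048,0],
    [0,0,0,-0.034,-0.015,0.048,0],
    [0,0,0,-0.034,0,0.048,0],
    [0,0,0,-0.034,0.002,0.048,0],
    [0,0,0,-0.034,0.0035,0.048,0],
    [0,0,0,-0.034,0.005,0.048,0],
    [0,0,0,-0.034,0.006,0.048,0],
    [0,0,0,-0.034,0.007,0.048,0]
  ]
}}

```text
time: 11.32
tcp_pos: [0.5756, -0.0697, 0.2093]
tcp_rot: [-0.626, 0.627, 0.328, -0.327]
wrist_force: [0.4, 0.4, 3.6]
grip_width: 0.004
```

```bash
python3 -c "
from h import *
print(inring(),observe()['tcp_pos'])"
```

```text
[ -1.55  29.53  55.23 209.32   0.42   0.45   3.56] [ 0.57556193 -0.06973332  0.20932341]
```

>>> {"fn": "arm_command", "kwargs": {
  "plan": [
    [0,0,0,0,0.001,0,0],
    [0,0,0,0,0.002,0,0],
    [0,0,0,0,0.003,0,0],
    [0,0,0,0,0.003,0,0]
  ]
}}

```text
time: 11.82
tcp_pos: [0.5752, -0.0697, 0.2058]
tcp_rot: [0.627, -0.627, -0.328, 0.328]
wrist_force: [1.9, -0.3, 2.6]
grip_width: 0.005
```

It's going down freely, so the notch is over the key.

>>> {"fn": "arm_command", "kwargs": {
  "plan": [
    [0,0,0,0,0.001,0,0],
    [0,0,0,0,0.002,0,0],
    [0,0,0,0,0.003,0,0],
    [0,0,0,0,0.004,0,0],
    [0,0,0,0,0.004,0,0],
    [0,0,0,0,0.004,0,0]
  ]
}}

```text
time: 12.58
tcp_pos: [0.5752, -0.0697, 0.2022]
tcp_rot: [-0.626, 0.627, 0.328, -0.328]
wrist_force: [-0.1, 0.4, 9.5]
grip_width: 0.004
```

>>> {"fn": "arm_command", "kwargs": {
  "plan": [
    [0,0,0,0,0.001,0,0],
    [0,0,0,0,0.002,0,0],
    [0,0,0,0,0.002,0,0]
  ]
}}

```text
time: 12.95
tcp_pos: [0.5754, -0.0696, 0.2019]
tcp_rot: [-0.626, 0.627, 0.328, -0.327]
wrist_force: [-8.4, 3.2, 34.1]
grip_width: 0.009
```

There's a hard stop at 0.202 m (34 N), which is the stated home height. I'll lift straight off, move aside and check.

>>> {"fn": "arm_command", "kwargs": {
  "plan": [
    [0,0,0,0,-0.01,0,0],
    [0,0,0,0,-0.06,0,0],
    [0,0,0,0,-0.12,0,0],
    [0,0,0,-0.246,-0.12,-0.171,0],
    [0,0,0,-0.246,-0.12,-0.171,0],
    [0,0,0,-0.246,-0.12,-0.171,0],
    [0,0,0,-0.246,-0.12,-0.171,0],
    [0,0,0,-0.246,-0.12,-0.171,0],
    [0,0,0,-0.246,-0.12,-0.171,0],
    [0,0,0,-0.246,-0.12,-0.171,0]
  ]
}}

```text
time: 14.2
tcp_pos: [0.575, -0.3688, 0.3193]
tcp_rot: [0.627, -0.626, -0.328, 0.328]
wrist_force: [-0.6, 0.3, 0.1]
grip_width: 0.006
```

```bash
python3 - <<'E'
from h import *
i=[]
for n in("top","scene"):
    s=eyes.snapshot(n); i.append(cv2.convertScaleAbs(cv2.resize(rect(s,C,.202),(400,400)),alpha=1.5))
    b=cv2.absdiff(cv2.imread(f"pics/{n}0.png"),s["img"]).max(2)
    i[-1]=np.vstack([i[-1],cv2.resize(s["img"][120:320,220:540] if n=="scene" else s["img"][80:260,230:490],(400,200))])
cv2.imwrite("pics/r4.png",np.hstack(i)); print(inring())
E
```

```text
[-246.85 -140.2    55.29  319.89   -0.64   -0.35    0.45]
```

View pics/r4.png

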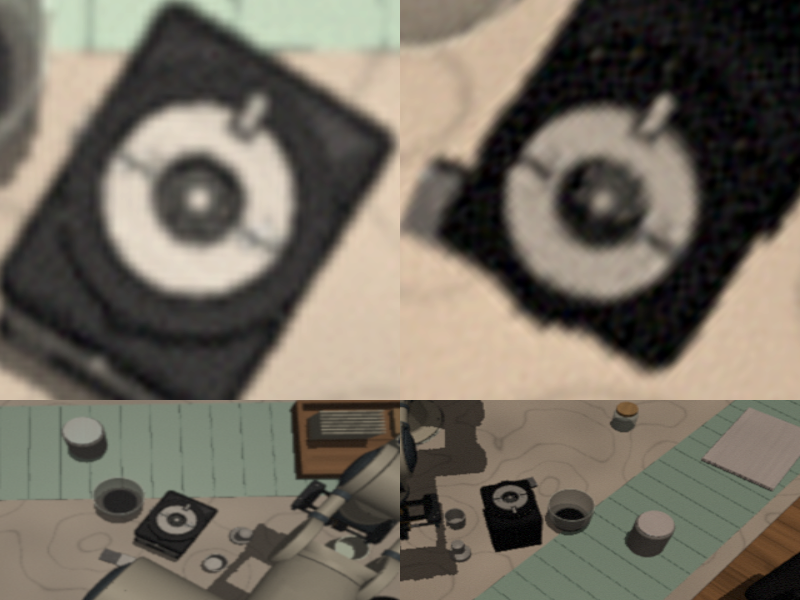

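Resampled at z = 0.202, the ring is concentric at about (200,200) in the top view and (600,200) in the scene view, so it's at home height. The key sits in the notch at (250,115) and (655,115), and the objects not hidden by the arm look unmoved.

```bash
python3 -c "
from cell import close_job
print(close_job())"
```

```text
the job is handed in; nothing more can be done
None
```

The burr looks fully home with its notch over the key, and I handed the job in at about 14 s of the 72 s allowed. The hand-in gives no verdict, so this rests on my own checks.

**What I did:** With the fingers shut, I pushed tab_a about 169° counter-clockwise. The force at the tab read about 2 N at each check. Then I pressed on the ring's flat opposite the key and moved the arm well clear.

**Checks that passed:**
- **Height:** the ring slid down freely and came to a hard stop at 0.202 m, the stated home height. A final press of 34 N moved it no further.
- **Alignment:** both cameras show the ring at home height with the key inside the notch.

**Not fully checked:**
- **Notch angle:** the two cameras and the finger's angle differed by about 2–3° before the last push. I went by the cameras, and the ring dropping freely bore that out.
- **Other objects:** those I could see looked unmoved, judged by eye. The arm hid some of them in the last pictures, mainly the brush, and I did not measure any displacement.

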